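Third hand at the toy shop: hold the castle's front wall

ROBOT

A 6-joint arm with a two-finger parallel gripper is mounted at the origin on the work surface. World frame = base frame: x ahead of the robot, y to its left, z up, the work surface at z = 0. Lengths are in m, angles in rad, forces in N, time in s.
With the tool pointing down it reaches from about 0.4 to 0.925 m from the base axis. Payload 12.5 kg.
Tool frame: the origin (TCP) lies at the very end of the fingers, on their centre line; the grasp point (between the pads) lies 19 mm behind it; z points along the fingers, y is the line along which they close (so a half turn about z gives the same grasp; the last joint's range is limited). The gripper opens to 95 mm and grips with 3 to 60 N. Pads are 20 mm wide; open, the fingers measure 119 mm over their backs; the gripper's body (75 mm by 180 mm) begins 59 mm behind the grasp point.
Start: joints at [-1.233, 0.491, 1.559, -0, 1.092, -0.106], TCP at [0.268, -0.564, 0.215] pointing down, gripper open.
Joint ranges: [-3.1, 3.1], [-0.84, 2.19], [0.05, 2.79], [-1.13, 4.28], [0.06, 2.93], [-2.69, 2.69]. Speed limits (rad/s): [2.22, 2.22, 2.79, 3.14, 3.14, 3.14].

INTERFACE

Orientations are given as a unit quaternion [x, y, z, w].
In Python, from workcell import r, optics, probe_bus, finish_job gives the robot as it stands (r), with the cameras (optics), the readings (probe_bus) and the job as plain functions.
- The arm moves only by the tool advance, called after "Emit:" as name(argument=value, ...), one argument or row to a line, values as JSON. Schema: {"type":"object","properties":{"steps":{"type":"array","items":{"type":"array","items":{"type":"array","items":{"type":"number"},"minItems":6,"maxItems":6},"minItems":1,"maxItems":20},"minItems":1,"maxItems":1},"jaw":{"type":"number"},"grip_n":{"type":"number"},"only":{"type":"string"},"quiet":{"type":"boolean"},"lines":{"type":"string"}},"required":["steps"],"additionalProperties":false}. steps is a list that holds a single list of rows (three levels of brackets), with 1 to 20 rows, each of 6 numbers: dx, dy, dz in shares of 1 m (1.0 is 1 m), then a rotation vector rx, ry, rz in parts of the range, where 1.0 means 2 pi rad; each row is the pose to reach, as a shift and turn from the pose commanded when the call began, along the tool's axes at that moment; what a row does not reach only later rows make up. A row lasts 1/12 s, in which the tool goes at most 0.0417 m and 0.125 rad, less where a joint would pass 70% of its speed; a pose out of reach is approached as far as the arm can. jaw is the finger opening in m, set as the call begins (left out keeps the last). The fingers move at their own pace and stop on an object; grip_n is the grip in N (left out, the last holds). Time passes only in rows, so rows that do not move let the fingers close. The tool returns the time, the measured TCP pose, the force, the opening and the grip force at its end. only (a regular expression) keeps the lines of the reply that match it, lines (a string "A,B") keeps lines A to B, and quiet returns only ok. Shift and turn numbers lie between -1 and 1, and a call with a number outside is refused. Input that does not fit is refused with a message, and nothing moves.
- probe_bus.get_state(): the state, without advancing time (a new reading comes with each control period).
- optics.snapshot(name): name is "side" or "top" or "wrist"; returns (picture, depth): 384x512x3 uint8, blue, green, red; 384x512 float32, m along the optical axis (not along the pixel's ray), 0 where there is no reading.
- optics.camera_info(name): a dict with "K" (3x3 intrinsics, pixels), "dist_coeffs" ([k1, k2, p1, p2, k3] as OpenCV has them; the pictures are not rectified), "world_to_cam" (4x4, takes a point from world to camera coordinates); the wrist camera has in their place "mount" (4x4, takes a point from camera to tool coordinates, whose origin is the TCP and whose axes are the flange's). Camera axes: x right, y down, z forward; pixel columns grow to the right and rows downward; lengths in m; the calibration is good to about 2 mm. A picture is of the moment at which its call begins: read the wrist's pose just before it. camera_info takes no time and is no camera call.
- finish_job(): hands the job in; it is judged then, once.
The state is a dict: "time": time; "q": joint angles; "joint_velocities": joint speeds; "joint_efforts": joint torques, N m; "tcp_pos": TCP position; "tool_rot": TCP orientation; "wrist_force": force on the tool from outside, world axes, zero at the start; "ft_torque": the same for the moment, N m; "width": finger opening in m; "grip_force": force on a finger pad.
Only numpy, scipy, OpenCV 4.12 (cv2) and the standard library are available. Lean on these libraries where they do the work, as an engineer would, in place of code of your own. Each camera call takes 0.05 s, during which the arm holds its last target. There are 200 camera calls.

TASK

Lift the blue castle front wall up and off its drying peg, and press it upright and square against the open front of the half-built castle, its side edges and underside level with the castle's side walls, until the pointer of the sprung slide stands in the green, never pushing well into the red. Finish while still holding it there in your grip with that steady push, so that I can screw it on: do not let go or put it down. Leave the other things on the counter where they are.

Things in the scene. Friction and masses are not known exactly. Their poses are not given: they have to be found in the camera images.
- wall: Castle's front wall: blue wooden panel, 16 mm thick (x), 120 mm wide (y), alike front and back, 0.12 to 0.24 kg. Origin: centre of its underside, z up. 100 mm tall; a middle tower (y -22 to 22) rises to 130 mm, battlements at both side edges to 115 mm. A window through it, 34 mm wide, from 37 to 75 mm height in the middle: its upper edge hangs on the peg.
- wall_grip (a point): Point in the wall's middle tower, 110 mm above its underside (20 mm below its top), mid thickness: grip here from above across the 16 mm thickness. Fingertips kept higher than 64 mm above the wall's underside clear the peg and its tip.
- stand: Fixed drying stand: dark wood foot 120 x 100 x 12 mm, post 16 mm thick, 150 mm tall at x = +75 mm, level steel peg 8 mm thick from the post towards -x, its upper side 150 mm above the counter. Origin: on the counter, under the hanging wall (within 4 mm along x). x axis: along the peg from tip to post.
- peg_tip (a point): End of the peg, turned up 8 mm above its upper side, at x = -40 mm in the stand's frame. To take the wall off, raise it about 20 mm (more than 8 clears the tip; at 30 the window's lower edge meets the peg), then draw it at least 60 mm along the stand's -x.
- castle_front (a point): Half-built toy castle of pale wood on the sprung slide, open at front and top: side walls 16 mm thick, 100 mm tall (115 at battlements), 120 mm over outer faces, 130 mm deep; back towers with red cones 157 tall. This point: middle of the open front, in the plane of the side walls' front edges, at their underside, 29 mm above the counter. x points into the castle (pressing direction), z up.
- wall_fitted (a point): Point on the castle (moves with it), axes as castle_front, at x = -8 mm there: where the wall's origin is when it is fitted: underside level with the side walls' underside, centred, back face on their front edges. Nothing below carries it. Inside the castle, 88 mm are clear between the side walls and 116 mm to the back wall: a finger fits in behind the wall.
- slide (a joint): How far the castle's slide is pushed along the castle_front's x, in m: 0 at rest, end stop 0.032. Spring 600 N/m from 0 at rest, 0.4 N friction, damping 35 N s/m; springs back when let go. A black pointer at the castle's +y side moves over a colour strip: white up to 10 mm, green 10 to 20 mm (6 to 12 N), red beyond. castle_front moves with it.
- jig: Fixed grey jig under the castle, 215 mm deep (x), 140 mm wide, 18 mm high, with the block of the colour strip (30 mm high, out to y = +104 mm) at its side. Origin: on the counter, under the castle's front edges when the slide is at rest; x is the pressing direction.
- tractor: Bystander: toy tractor, red with black wheels, 110 x 84 x 85 mm; loose on the counter. Origin: its middle, on the underside.
- car: Bystander: toy car, yellow, 110 x 54 x 56 mm; loose on the counter. Origin: its middle, on the underside.
- doll: Bystander: wooden peg doll in a green dress, 48 mm across, 90 mm tall; loose on the counter. Origin: its middle, on the underside.
- paint_pot: Bystander: paint jar with a blue lid, 68 mm across, 75 mm tall; loose on the counter. Origin: its middle, on the underside.
- glue: Bystander: glue bottle with an orange cap, 50 mm across, 130 mm tall; loose on the counter. Origin: its middle, on the underside.
- screwdriver: Bystander: screwdriver with a red handle, 170 mm long, lying; loose on the counter. Origin: about its middle, underside; x along the tool towards the tip.
- screw_tray: Bystander: green two-compartment screw tray, 80 x 70 x 25 mm; loose on the counter. Origin: its middle, on the underside.

How it is judged:
By the outcome, as a careful person would: the job done as asked, in the order asked, and still so for the second after the job is handed in, while the arm keeps its last pose, push and grip.
It also fails if it takes over 54 s, if anything falls off the work surface, if the arm or the gripper's body presses on something with over 40 N, if the wrist force passes 120 N, or if a joint passes its speed limit or range.

## Working session

There is one attempt and no reset: what is moved stays moved. The work goes in short steps, Python scripts to look and compute and a tool call to move; the robot and the scene stay as the last step left them, time stands still between calls to the robot, and variables do not carry over. Pictures are saved under pics/ and viewed, at most 10 in all, crops included, and the job is handed in when it is done.

```bash
ls; mkdir -p pics
```

Create h.py:
```python
import numpy as np, cv2
from workcell import r, optics, probe_bus, finish_job
from scipy.spatial.transform import Rotation as R
def cloud(name):
    s=probe_bus.get_state(); im,d=optics.snapshot(name); ci=optics.camera_info(name)
    K=np.array(ci["K"]); dc=np.array(ci["dist_coeffs"])
    h,w=d.shape; uv=np.stack(np.meshgrid(np.arange(w),np.arange(h)),-1).reshape(-1,1,2).astype(np.float64)
    n=cv2.undistortPoints(uv,K,dc).reshape(h,w,2)
    P=np.concatenate([n*d[...,None],d[...,None]],-1)
    if name=="wrist":
        M=np.array(ci["mount"]); T=np.eye(4);T[:3,:3]=R.from_quat(s["tool_rot"]).as_matrix();T[:3,3]=s["tcp_pos"]; T=T@M
    else: T=np.linalg.inv(np.array(ci["world_to_cam"]))
    W=P@T[:3,:3].T+T[:3,3]; W[d==0]=np.nan
    return im,d,W
```

Run:
```python
from h import *
ims=[]
for n in("side","top"):
    im,d,W=cloud(n); np.savez(n+".npz",im=im,W=W); cv2.imwrite(f"pics/{n}0.png",im)
    print(n,np.linalg.inv(np.array(optics.camera_info(n)["world_to_cam"]))[:3].round(3))
print(probe_bus.get_state())
```

```text
pics
workcell.py
side [[ 0.688 -0.404  0.603 -0.531]
 [-0.726 -0.394  0.564 -0.898]
 [ 0.01  -0.826 -0.564  1.027]]
top [[ 0.027 -0.988  0.153  0.217]
 [-0.999 -0.023  0.025 -0.013]
 [-0.021 -0.153 -0.988  1.449]]
{'time': 0.1, 'q': array([-1.23258987e+00,  4.91503934e-01,  1.55938997e+00,  1.45134144e-05,
        1.09171058e+00, -1.05589722e-01]), 'joint_velocities': array([-0.00113519, -0.00200715, -0.00161448,  0.000872  , -0.00029871,
        0.00043316]), 'joint_efforts': array([ 2.30397192e-03, -6.13625479e+01, -2.58605576e+01,  6.93773618e-02,
        4.70225536e-02, -5.11996939e-05]), 'tcp_pos': array([ 0.26831366, -0.56423437,  0.21411679]), 'tool_rot': array([ 9.75482084e-01,  2.20078275e-01, -5.23151097e-05, -5.03244666e-04]), 'wrist_force': array([0.54755493, 0.20455449, 0.44006866]), 'ft_torque': array([ 0.00355285, -0.0017787 , -0.0009425 ]), 'grip_force': 0.0, 'width': 0.09513072320668595}
```

View pics/side0.png

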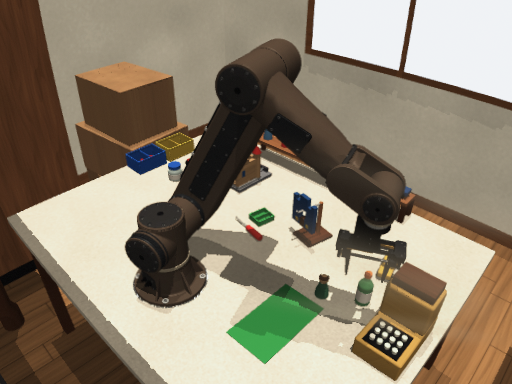

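View pics/top0.png

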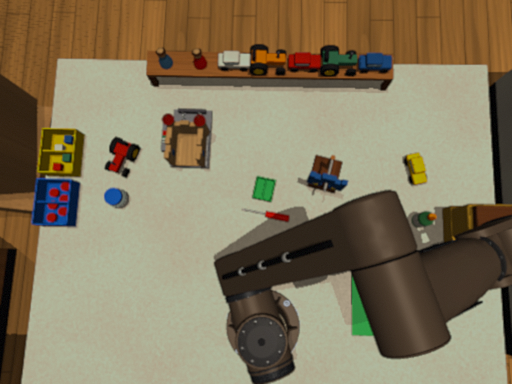

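The side view shows the blue wall on its stand at (305,212). In the top view the castle is at (187,140) with its red cones at the back (open front towards the robot), and the wall on its stand is at (327,178). I'll measure both from the top depth data.

Run:
```python
from h import *
print(optics.camera_info("top")["K"],optics.camera_info("wrist"))
z=np.load("top.npz"); im=z["im"].astype(int);W=z["W"]
b,g,rr=im[...,0],im[...,1],im[...,2]
def rect(m,t):
    p=W[m]; p=p[~np.isnan(p[:,0])]
    print(t,len(p),p.mean(0).round(4),"z",np.percentile(p[:,2],[5,50,95]).round(3),cv2.minAreaRect((p[:,:2]*1000).astype(np.float32)))
v,u=np.mgrid[:384,:512]
def box(a,b_,c,d): return (u>=a)&(u<b_)&(v>=c)&(v<d)
m=box(295,355,145,200)&(b>rr+30)&(b>g+15); rect(m,"blue"); 
for lo,hi in((.16,.235),(.19,.235),(.2,.235)): rect(m&(W[...,2]>lo)&(W[...,2]<hi),f"wall>{lo}")
rect(box(295,355,145,200)&(W[...,2]>.145)&(W[...,2]<.155)&~m,"post")
rect(box(295,355,145,200)&(W[...,2]>.006)&(W[...,2]<.02)&(b<120),"foot")
c=box(150,220,100,175)
rect(c&(rr>g+60)&(W[...,2]>.13),"cones"); 
for s,(a,b2) in {"L":(150,183),"R":(183,220)}.items(): rect(box(a,b2,100,175)&(rr>g+60)&(W[...,2]>.13),"cone"+s)
rect(c&(W[...,2]>.115)&(W[...,2]<.15),"castle>115")
rect(c&(W[...,2]>.1),"castle>100")
rect(c&(W[...,2]>.01)&(W[...,2]<.026),"jig")
for t,bx in {"tractor":(100,142,130,180),"pot":(98,132,183,212),"tray":(248,280,172,205),"car":(400,430,145,190)}.items(): rect(box(*bx)&(W[...,2]>.015)&(W[...,2]<.14),t)
cv2.imwrite("pics/top1.png",cv2.resize(np.hstack([im[95:205,140:235],im[95:205,285:380]]).astype(np.uint8),None,fx=4,fy=4,interpolation=cv2.INTER_CUBIC))
```

```text
[[410.68630403   0.         259.16978875]
 [  0.         410.68630403 197.00241614]
 [  0.           0.           1.        ]] {'K': array([[264.94269187,   0.        , 245.90907578],
       [  0.        , 264.94269187, 186.15586606],
       [  0.        ,   0.        ,   1.        ]]), 'dist_coeffs': array([-0.05905294,  0.        ,  0.        ,  0.        ,  0.        ]), 'mount': array([[-7.15080753e-04, -9.62712868e-01, -2.70524348e-01,
         7.75024202e-02],
       [ 9.99999700e-01, -7.69262813e-04,  9.42564745e-05,
        -8.52937539e-04],
       [-2.98846242e-04, -2.70524199e-01,  9.62713129e-01,
        -1.69347917e-01],
       [ 0.00000000e+00,  0.00000000e+00,  0.00000000e+00,
         1.00000000e+00]])}
blue 259 [ 0.4756 -0.1953  0.1794] z [0.111 0.186 0.206] ((477.6953125, -195.5436553955078), (116.40095520019531, 15.650449752807617), 75.25005340576172)
wall>0.16 224 [ 0.4762 -0.1949  0.1872] z [0.165 0.188 0.207] ((477.6953125, -195.5436553955078), (116.40095520019531, 15.650449752807617), 75.25005340576172)
wall>0.19 96 [ 0.4771 -0.1954  0.2003] z [0.19  0.202 0.207
[... 1446 characters left out ...]
10.9405517578125), (215.1291046142578, 215.3276824951172), 89.15869903564453)
tractor 741 [0.573  0.5114 0.0505] z [0.025 0.053 0.079] ((570.6661987304688, 518.4666137695312), (88.92108917236328, 123.71334838867188), 69.30660247802734)
pot 410 [0.4187 0.5129 0.0618] z [0.025 0.071 0.078] ((420.2616882324219, 517.4370727539062), (66.39344024658203, 64.63809967041016), 21.17432403564453)
tray 131 [0.4671 0.0069 0.0225] z [0.017 0.022 0.028] ((467.4273376464844, 5.807559967041016), (69.95378112792969, 80.81446075439453), 79.32894897460938)
car 540 [ 0.549  -0.5192  0.0413] z [0.023 0.037 0.058] ((551.8584594726562, -523.9026489257812), (109.90731048583984, 58.5279655456543), 14.938677787780762)
```

View pics/top1.png

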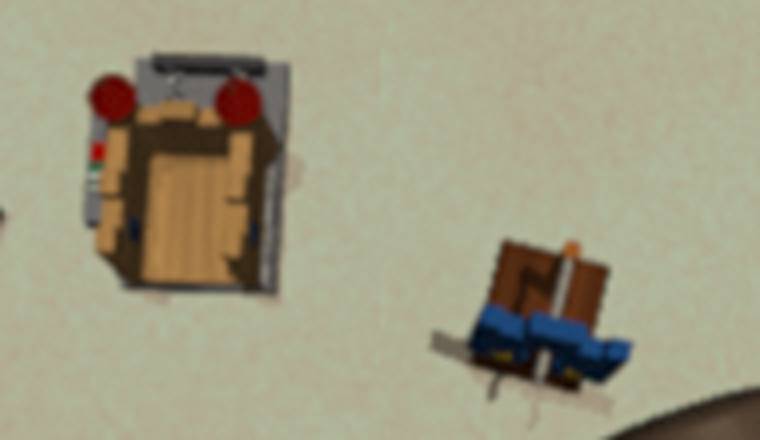

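The crop shows the castle's open front facing the robot, with the strip on its +y side, and the wall across the peg with its post on the far side. The numbers agree with the given sizes (wall top at z 0.204, 120 mm wide, 16 mm thick). Next I'll go above the wall for a closer look.

The manual's scale: turns go in shares of 2 pi rad. Converting my numbers, -0.874 rad is -0.1391.

Emit:
advance(
  steps=[
    [[0.03, -0.02, -0.03, 0, 0, -0.0159], [0.347, -0.243, -0.116, 0, 0, -0.1391], [0.347, -0.243, -0.116, 0, 0, -0.1391], [0.347, -0.243, -0.116, 0, 0, -0.1391], [0.347, -0.243, -0.116, 0, 0, -0.1391], [0.347, -0.243, -0.116, 0, 0, -0.1391], [0.347, -0.243, -0.116, 0, 0, -0.1391], [0.347, -0.243, -0.116, 0, 0, -0.1391], [0.347, -0.243, -0.116, 0, 0, -0.1391], [0.347, -0.243, -0.116, 0, 0, -0.1391], [0.347, -0.243, -0.116, 0, 0, -0.1391], [0.347, -0.243, -0.116, 0, 0, -0.1391], [0.347, -0.243, -0.116, 0, 0, -0.1391], [0.347, -0.243, -0.116, 0, 0, -0.1391], [0.347, -0.243, -0.116, 0, 0, -0.1391]],
  ],
  jaw=0.095,
)

```text
time: 1.35
tcp_pos: [0.4769, -0.1968, 0.3302]
tool_rot: [0.791, 0.612, -0.0, -0.0]
wrist_force: [0.8, 0.2, -0.4]
width: 0.0949
grip_force: 0.0
```

Run:
```python
from h import *
im,d,W=cloud("wrist"); np.savez("w1.npz",im=im,W=W); cv2.imwrite("pics/w1.png",im)
b,g,rr=[im[...,i].astype(int) for i in range(3)]
m=(b>rr+30)&(b>g+15)
for lo,hi in((.15,.235),(.182,.196),(.198,.215)):
    p=W[m&(W[...,2]>lo)&(W[...,2]<hi)]
    print(lo,len(p),np.median(p,0).round(4),np.percentile(p[:,2],[5,95]).round(4),cv2.minAreaRect((p[:,:2]*1000).astype(np.float32)))
s=probe_bus.get_state();print(s["tcp_pos"],R.from_quat(s["tool_rot"]).as_matrix().round(4))
```

```text
0.15 362 [ 0.4716 -0.2283  0.1901] [0.1738 0.2053] ((471.8288269042969, -225.10186767578125), (54.1523323059082, 14.523694038391113), 76.3192138671875)
0.182 143 [ 0.4671 -0.2438  0.1893] [0.1881 0.1903] ((467.06085205078125, -243.76393127441406), (15.563082695007324, 13.924522399902344), 75.689208984375)
0.198 162 [ 0.4751 -0.2082  0.2044] [0.2032 0.2056] ((475.7648010253906, -207.66433715820312), (18.377965927124023, 13.937270164489746), 76.14875030517578)
[ 0.47687348 -0.19693396  0.33020441] [[ 2.518e-01  9.678e-01 -7.000e-04]
 [ 9.678e-01 -2.518e-01  2.000e-04]
 [ 0.000e+00 -8.000e-04 -1.000e+00]]
```

View pics/w1.png

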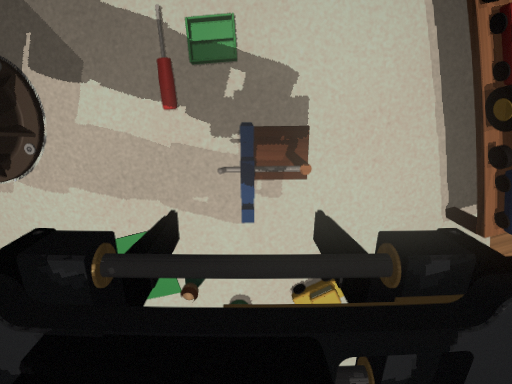

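The wrist view shows the wall's top edge at columns 240–254, rows 123–222. The peg runs from its tip at (222,170) to the post at (305,170), and both fingers are clear. My colour mask missed the shadowed part, so I'll use depth instead.

Run:
```python
from h import *
z=np.load("w1.npz");W=z["W"];im=z["im"].astype(int)
v,u=np.mgrid[:384,:512]
def show(m,t):
    p=W[m]; print(t,len(p),p.mean(0).round(4),cv2.minAreaRect((p[:,:2]*1000).astype(np.float32)))
bx=(u>230)&(u<265)&(v>112)&(v<230); nb=im[...,2]<im[...,0]
show(bx&nb&(W[...,2]>.165)&(W[...,2]<.215),"all top"); show(bx&nb&(W[...,2]>.198)&(W[...,2]<.215),"tower"); show(bx&nb&(W[...,2]>.182)&(W[...,2]<.196),"merlons")
p=W[bx&nb&(W[...,2]>.198)&(W[...,2]<.215)]; print(p[:,2].min(),p[:,2].max())
show((u>210)&(u<238)&(v>162)&(v<178)&(W[...,2]>.13),"peg tip side"); show((u>297)&(u<315)&(v>160)&(v<178)&(W[...,2]>.12),"post")
show((u>260)&(u<312)&(v>120)&(v<185)&(abs(W[...,2]-.012)<.005),"foot")
```

```text
all top 1228 [ 0.48   -0.1909  0.1915] ((479.0176086425781, -194.7309112548828), (119.97972869873047, 15.388188362121582), 75.90670013427734)
tower 495 [ 0.4792 -0.1942  0.2042] ((478.9280090332031, -195.02548217773438), (44.50835418701172, 14.09272575378418), 75.71273803710938)
merlons 414 [ 0.4802 -0.1895  0.1891] ((478.84173583984375, -194.84034729003906), (119.67909240722656, 15.131880760192871), 75.88541412353516)
0.19802956382373477 0.20637030517399607
peg tip side 120 [ 0.4537 -0.1882  0.1508] ((453.33416748046875, -188.42840576171875), (7.349147319793701, 26.477794647216797), 74.15735626220703)
post 153 [ 0.5545 -0.212   0.147 ] ((554.6851806640625, -213.19012451171875), (15.256291389465332, 17.3963680267334), 82.51109313964844)
foot 2044 [ 0.546  -0.2039  0.0114] ((547.1246337890625, -211.35159301757812), (99.27974700927734, 87.68656921386719), 75.62725067138672)
```

Converted, -0.237 rad is -0.0377.

Emit:
advance(
  steps=[
    [[0.395, -0.017, -0.03, 0, 0, -0.0377], [0.395, -0.017, -0.03, 0, 0, -0.0377], [0.395, -0.017, -0.03, 0, 0, -0.0377], [0.395, -0.017, -0.03, 0, 0, -0.0377], [0.395, -0.017, -0.03, 0, 0, -0.0377], [0.395, -0.017, -0.03, 0, 0, -0.0377], [0.395, -0.017, -0.03, 0, 0, -0.0377], [0.395, -0.017, -0.03, 0, 0, -0.0377], [0.395, -0.017, -0.03, 0, 0, -0.0377], [0.395, -0.017, -0.03, 0, 0, -0.0377], [0.395, -0.017, -0.03, 0, 0, -0.0377], [0.395, -0.017, -0.03, 0, 0, -0.0377], [0.395, -0.017, -0.03, 0, 0, -0.0377]],
  ],
)

```text
time: 2.48
tcp_pos: [0.5599, 0.1894, 0.3602]
tool_rot: [0.713, 0.701, -0.0, -0.0]
wrist_force: [0.2, -0.2, -0.4]
width: 0.0955
grip_force: 0.0
```

Run:
```python
from h import *
im,d,W=cloud("wrist"); np.savez("w2.npz",im=im,W=W)
cv2.imwrite("pics/w2.png",im)
im,d,W=cloud("top"); np.savez("t2.npz",im=im,W=W)
```

```text
(no output)
```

View pics/w2.png

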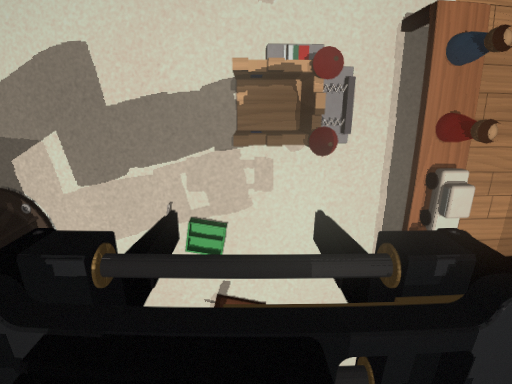

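The castle's front edges are near column 233, with the side walls at rows 58–75 and 133–147 and the pointer strip at (290,50). I'll measure the side walls' tops by depth.

Run:
```python
from h import *
z=np.load("w2.npz");W=z["W"];im=z["im"].astype(int)
v,u=np.mgrid[:384,:512]
m=(u>225)&(u<335)&(v>50)&(v<165)
Z=W[m][:,2]; print(np.histogram(Z[Z>.01],bins=np.arange(.01,.2,.005)))
from collections import OrderedDict
for lo,hi in((.12,.15),(.124,.134),(.139,.149)):
  for side,(a,b) in {"+y":(50,95),"-y":(115,165)}.items():
    p=W[m&(v>=a)&(v<b)&(u<305)&(W[...,2]>lo)&(W[...,2]<hi)]
    if len(p)>20: print(lo,side,len(p),"z",np.median(p[:,2]).round(4),"x",np.percentile(p[:,0],[0,2,50,100]).round(4),"y",np.percentile(p[:,1],[0,2,98,100]).round(4),cv2.minAreaRect((p[:,:2]*1000).astype(np.float32)))
p=W[m&(u<305)&(W[...,2]>.12)&(W[...,2]<.15)]
print("all",cv2.minAreaRect((p[:,:2]*1000).astype(np.float32)))
# front plane: extreme u per row, tops ; outer-edge lines
def line(pts,t):
    vx,vy,x0,y0=cv2.fitLine((pts*1000).astype(np.float32),cv2.DIST_HUBER,0,.01,.01).ravel(); print(t,len(pts),"dir deg",np.degrees(np.arctan2(vy,vx)).round(2),"pt",x0.round(2),y0.round(2))
ok=m&(u<305)&(W[...,2]>.122)&(W[...,2]<.149)
o=[];i=[]
for c in range(236,300):
    r_=np.where(ok[:,c])[0]
    if len(r_)>4: o.append(W[r_[0],c,:2]); i.append(W[r_[-1],c,:2])
line(np.array(o),"+y outer"); line(np.array(i),"-y outer")
f=[]
for q in range(50,165):
    c_=np.where(ok[q])[0]
    if len(c_)>8: f.append(np.r_[W[q,c_[0]],q,c_[0]])
f=np.array(f); print(f[::3].round(4))
```

```text
(array([   3,  498,    7,  125,  527, 3133,   45,   32,   97,   34,  102,
         80,   41,  110,   53,  136,   67,   88,   98,  125,  102,   82,
        115, 1381,  125,   60,  943,   21,  101,  256,  239,  200,  183,
        131,   80,    3,    0]), array([0.01 , 0.015, 0.02 , 0.025, 0.03 , 0.035, 0.04 , 0.045, 0.05 ,
       0.055, 0.06 , 0.065, 0.07 , 0.075, 0.08 , 0.085, 0.09 , 0.095,
       0.1  , 0.105, 0.11 , 0.115, 0.12 , 0.125, 0.13 , 0.135, 0.14 ,
       0.145, 0.15 , 0.155, 0.16 , 0.165, 0.17 , 0.175, 0.18 , 0.185,
       0.19 , 0.195]))
0.12 +y 986 z 0.1294 x [0.5448 0.5468 0.5927 0.6455] y [0.322  0.3223 0.3381 0.3393] ((595.285400390625, 330.6177978515625), (16.78286361694336, 100.70771026611328), 89.31086730957031)
0.12 -y 850 z 0.1295 x [0.5419 0.5439 0.5932 0.6489] y [0.2179 0.2186 0.2347 0.235 ] ((595.3775634765625, 226.18606567382812), (16.30438804626465, 107.23728942871094), 89.30680847167969)
0.124 +y 527 z 0.1284 x [0.5448 0.5596 0.5926 0.6455] y [0.322  0.3223 0.339  0.3393] ((595.30615234375, 330.6481628417969), (16.665298461914062, 100.70604705810547), 89.16
[... 543 characters left out ...]
431640625), 89.06217956542969)
all ((596.2318115234375, 278.5007629394531), (120.87711334228516, 107.30022430419922), 89.06217956542969)
+y outer 64 dir deg -0.74 pt 599.19 337.45
-y outer 64 dir deg -0.15 pt 600.34 218.83
[[5.458e-01 3.381e-01 1.432e-01 5.800e+01 2.330e+02]
 [5.457e-01 3.341e-01 1.444e-01 6.100e+01 2.330e+02]
 [5.455e-01 3.307e-01 1.423e-01 6.400e+01 2.330e+02]
 [5.454e-01 3.268e-01 1.423e-01 6.700e+01 2.330e+02]
 [5.452e-01 3.232e-01 1.403e-01 7.000e+01 2.330e+02]
 [5.428e-01 2.349e-01 1.431e-01 1.350e+02 2.330e+02]
 [5.426e-01 2.307e-01 1.432e-01 1.380e+02 2.330e+02]
 [5.424e-01 2.262e-01 1.417e-01 1.410e+02 2.330e+02]
 [5.424e-01 2.221e-01 1.443e-01 1.440e+02 2.330e+02]]
```

Castle front centre is about (0.544, 0.279), heading −0.9°, with tops at 0.129 and 0.144 as expected. I'll go back to the wall with a half-open gripper.

Converted, 0.23 rad is 0.0366.

Emit:
advance(
  steps=[
    [[-0.385, -0.074, 0.04, 0, 0, 0.0366], [-0.385, -0.074, 0.04, 0, 0, 0.0366], [-0.385, -0.074, 0.04, 0, 0, 0.0366], [-0.385, -0.074, 0.04, 0, 0, 0.0366], [-0.385, -0.074, 0.04, 0, 0, 0.0366], [-0.385, -0.074, 0.04, 0, 0, 0.0366], [-0.385, -0.074, 0.04, 0, 0, 0.0366], [-0.385, -0.074, 0.04, 0, 0, 0.0366], [-0.385, -0.074, 0.04, 0, 0, 0.0366], [-0.385, -0.074, 0.04, 0, 0, 0.0366], [-0.385, -0.074, 0.04, 0, 0, 0.0366], [-0.385, -0.074, 0.06, 0, 0, 0.0366], [-0.385, -0.074, 0.06, 0, 0, 0.0366], [-0.385, -0.074, 0.06, 0, 0, 0.0366]],
  ],
  jaw=0.06,
)

```text
time: 3.75
tcp_pos: [0.4791, -0.193, 0.3006]
tool_rot: [0.789, 0.615, -0.0, -0.001]
wrist_force: [0.2, 1.4, -0.4]
width: 0.0599
grip_force: 0.0
```

Add to h.py:
```python
def wallm(tag):
    "wall top surfaces from the wrist depth, in tool coordinates and world"
    im,d,W=cloud("wrist"); s=probe_bus.get_state(); Rt=R.from_quat(s["tool_rot"]).as_matrix(); t=s["tcp_pos"]
    np.savez(tag+".npz",im=im,W=W); cv2.imwrite(f"pics/{tag}.png",im)
    T=(W-t)@Rt
    return im,W,T,t,Rt
```

Run:
```python
from h import *
im,W,T,t,Rt=wallm("w3")
m=(im[...,2]<im[...,0])&(W[...,2]>.165)&(W[...,2]<.215)&(abs(T[...,1])<.03)&(abs(T[...,0])<.08)
for lo,hi in((.165,.215),(.198,.215),(.182,.196)):
    p=W[m&(W[...,2]>lo)&(W[...,2]<hi)]; print(len(p),np.median(p[:,2]).round(4),cv2.minAreaRect((p[:,:2]*1000).astype(np.float32)))
print(t,np.degrees(np.arctan2(Rt[1,1],Rt[0,1])), probe_bus.get_state()["width"])
```

```text
1479 0.1897 ((478.66937255859375, -194.71939086914062), (120.1080093383789, 15.721049308776855), 75.9571304321289)
625 0.2042 ((479.07135009765625, -194.91082763671875), (44.322731018066406, 15.010631561279297), 75.74739837646484)
501 0.1891 ((478.3897399902344, -194.65353393554688), (120.10006713867188, 15.146417617797852), 75.9571304321289)
[ 0.47953794 -0.19299887  0.30121209] -14.107569376089685 0.05994650167082777
```

Emit:
advance(
  steps=[
    [[-0.0015, -0.0005, 0.02, 0, 0, 0], [-0.0015, -0.0005, 0.045, 0, 0, 0], [-0.0015, -0.0005, 0.075, 0, 0, 0], [-0.0015, -0.0005, 0.105, 0, 0, 0], [-0.0015, -0.0005, 0.125, 0, 0, 0], [-0.0015, -0.0005, 0.135, 0, 0, 0], [-0.0015, -0.0005, 0.135, 0, 0, 0], [-0.0015, -0.0005, 0.135, 0, 0, 0]],
  ],
  jaw=0.05,
)

```text
time: 4.47
tcp_pos: [0.4794, -0.1945, 0.1666]
tool_rot: [0.788, 0.615, 0.0, 0.0]
wrist_force: [0.7, 0.2, 0.2]
width: 0.0501
grip_force: 0.0
```

Emit:
advance(
  steps=[
    [[0, 0, 0, 0, 0, 0], [0, 0, 0, 0, 0, 0], [0, 0, 0, 0, 0, 0], [0, 0, 0, 0, 0, 0], [0, 0, 0, 0, 0, 0], [0, 0, 0, 0, 0, 0], [0, 0, 0, 0, 0, 0], [0, 0, 0, 0, 0, 0]],
  ],
  jaw=0.0,
  grip_n=45,
)

```text
time: 5.13
tcp_pos: [0.4789, -0.1945, 0.1659]
tool_rot: [0.789, 0.615, 0.0, 0.0]
wrist_force: [-0.8, -0.2, 3.4]
width: 0.016
grip_force: 45.0
```

Gripped (16.0 mm, 45 N). Next: lift 20 mm, then draw it off along −x of the stand.

Emit:
advance(
  steps=[
    [[0, 0, -0.007, 0, 0, 0], [0, 0, -0.014, 0, 0, 0], [0, 0, -0.019, 0, 0, 0], [0, 0, -0.019, 0, 0, 0], [0, 0, -0.019, 0, 0, 0]],
  ],
)

```text
time: 5.55
tcp_pos: [0.4789, -0.1944, 0.185]
tool_rot: [0.789, 0.615, 0.0, 0.0]
wrist_force: [0.0, -0.3, -2.6]
width: 0.0163
grip_force: 45.0
```

Emit:
advance(
  steps=[
    [[0, -0.01, 0, 0, 0, 0], [0, -0.025, 0, 0, 0, 0], [0, -0.04, 0, 0, 0, 0], [0, -0.055, 0, 0, 0, 0], [0, -0.07, 0, 0, 0, 0], [0, -0.078, 0, 0, 0, 0], [0, -0.078, 0, 0, 0, 0]],
  ],
)

```text
time: 6.13
tcp_pos: [0.4016, -0.1748, 0.1846]
tool_rot: [0.789, 0.615, -0.0, -0.0]
wrist_force: [0.0, -0.9, -2.6]
width: 0.0154
grip_force: 45.0
```

Run:
```python
from h import *
im,d,W=cloud("side"); cv2.imwrite("pics/s1.png",cv2.resize(im[150:290,230:420],None,fx=4,fy=4,interpolation=cv2.INTER_CUBIC))
```

```text
(no output)
```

View pics/s1.png

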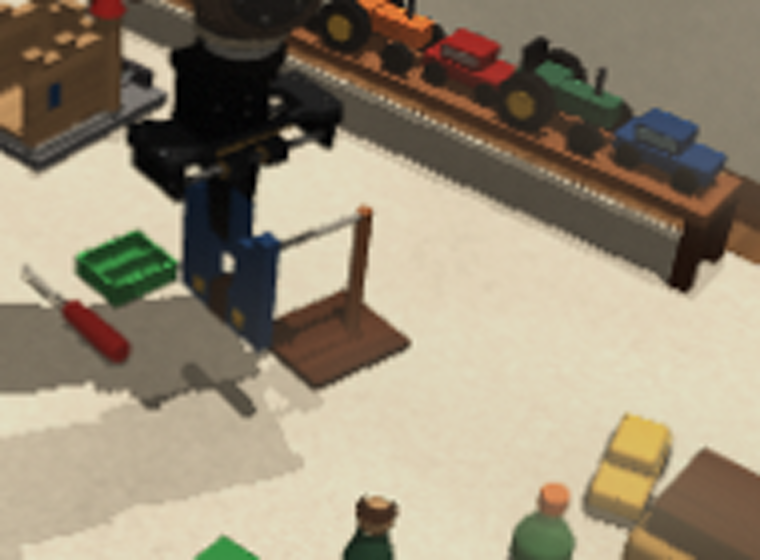

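The wall is in the grip and off the peg, hanging upright, and the stand and tray are undisturbed. Next I'll carry it to about 40 mm in front of the castle.

Converted, -0.17 rad is -0.0271.

Emit:
advance(
  steps=[
    [[0.005, 0, -0.03, 0, 0, 0], [0.02, 0, -0.06, 0, 0, -0.0032], [0.055, -0.002, -0.07, 0, 0, -0.008], [0.09, -0.004, -0.07, 0, 0, -0.0111], [0.125, -0.006, -0.07, 0, 0, -0.0143], [0.16, -0.008, -0.07, 0, 0, -0.0175], [0.195, -0.01, -0.07, 0, 0, -0.0207], [0.23, -0.012, -0.07, 0, 0, -0.0239], [0.265, -0.014, -0.07, 0, 0, -0.0271], [0.3, -0.016, -0.07, 0, 0, -0.0302], [0.335, -0.018, -0.07, 0, 0, -0.0334], [0.37, -0.019, -0.07, 0, 0, -0.0366], [0.405, -0.019, -0.06, 0, 0, -0.0366], [0.435, -0.019, -0.04, 0, 0, -0.0366], [0.455, -0.019, -0.015, 0, 0, -0.0366], [0.463, -0.019, 0.005, 0, 0, -0.0366], [0.463, -0.019, 0.015, 0, 0, -0.0366], [0.463, -0.019, 0.015, 0, 0, -0.0366], [0.463, -0.019, 0.015, 0, 0, -0.0366]],
  ],
)

```text
time: 7.77
tcp_pos: [0.4977, 0.2779, 0.1697]
tool_rot: [0.713, 0.701, -0.0, -0.0]
wrist_force: [-0.3, 1.1, -2.8]
width: 0.0155
grip_force: 45.0
```

Run:
```python
from h import *
im,W,T,t,Rt=wallm("w4")
cv2.imwrite("pics/w4b.png",cv2.resize(im[0:300,110:420],None,fx=2,fy=2))
print(t,Rt.round(4))
```

```text
[0.49804674 0.27781159 0.17051772] [[ 1.670e-02  9.999e-01  9.000e-04]
 [ 9.999e-01 -1.670e-02  2.000e-04]
 [ 3.000e-04  9.000e-04 -1.000e+00]]
```

View pics/w4b.png

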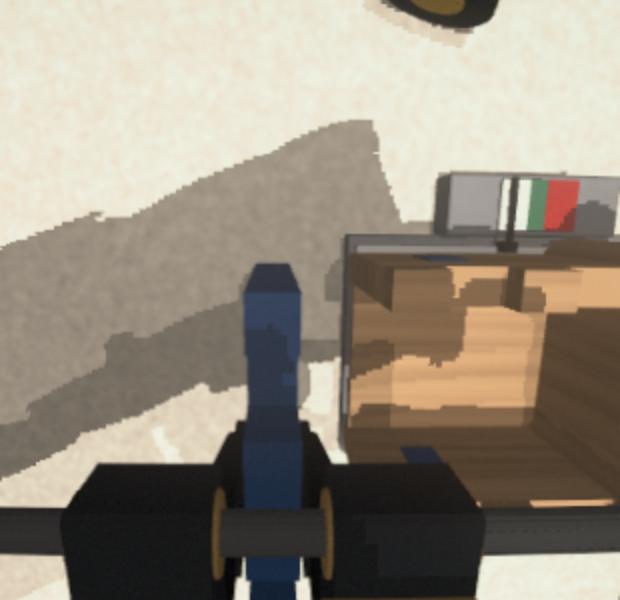

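The view shows the wall's +y half at crop (272,265–450), the castle's +y side wall and the pointer in the white at crop (508,210). I'll compare wall and castle edges in this one picture.

Create m.py:
```python
from h import *
def measure(tag):
    im,W,T,t,Rt=wallm(tag); I=im.astype(int)
    b,g,rr=I[...,0],I[...,1],I[...,2]
    v,u=np.mgrid[:384,:512]
    sel=(T[...,0]>.022)&(T[...,0]<.075)&(abs(T[...,1])<.02)&(b>rr)
    mz=sel&(T[...,0]>.045)&(T[...,2]>.0)
    # merlon top: highest surface (tool z ~ 0.0909-0.115=-0.024); parapet ~ -0.009
    for lo,hi,n in((-.032,-.017,"merlon"),(-.016,-.002,"parapet")):
        q=T[sel&(T[...,2]>lo)&(T[...,2]<hi)]
        if len(q)>15: print(n,len(q),"toolz",np.median(q[:,2]).round(4),"x range",np.percentile(q[:,0],[0,2,98,100]).round(4),"y range",np.percentile(q[:,1],[0,2,50,98,100]).round(4),"rect",cv2.minAreaRect((q[:,:2]*1000).astype(np.float32)))
    c=(W[...,2]>.122)&(W[...,2]<.15)&(W[...,1]>.315)&(W[...,1]<.345)&(W[...,0]>t[0]+.012)&(W[...,0]<.68)&(rr>b)
    for lo,hi,n in((.122,.135,"low"),(.138,.15,"battl")):
        k=c&(W[...,2]>lo)&(W[...,2]<hi); q=W[k]
        if len(q)>15: print("castle",n,len(q),"z",np.median(q[:,2]).round(4),"x",np.percentile(q[:,0],[0,2,98]).round(4),"y",np.percentile(q[:,1],[0,2,98,100]).round(4),"tool x",np.percentile(T[k][:,0],[2,98,100]).round(4),"tool y",np.percentile(T[k][:,1],[0,2]).round(4),cv2.minAreaRect((q[:,:2]*1000).astype(np.float32)))
    print("tcp",t.round(4),"head",np.degrees(np.arctan2(Rt[1,1],Rt[0,1])).round(2))
```

```bash
python3 -c "
from m import *
measure('w5')"
```

```text
merlon 933 toolz -0.0229 x range [0.022  0.0419 0.0596 0.0597] y range [-0.0077 -0.0072  0.0006  0.0078  0.008 ] rect ((40.844093322753906, 0.1961660385131836), (15.647056579589844, 37.70426559448242), 89.77012634277344)
parapet 671 toolz -0.0079 x range [0.022  0.0225 0.0596 0.0597] y range [-0.0075 -0.007   0.0006  0.0081  0.0083] rect ((40.87981414794922, 0.3522505760192871), (15.773137092590332, 37.70853042602539), 89.92804718017578)
castle low 1858 z 0.1284 x [0.5432 0.5436 0.6614] y [0.315  0.3177 0.3425 0.345 ] tool x [0.0426 0.0674 0.0699] tool y [0.0441 0.0444] ((605.1973876953125, 327.28863525390625), (124.01610565185547, 29.717422485351562), 2.7575883865356445)
castle battl 1708 z 0.1432 x [0.5431 0.5437 0.6611] y [0.3151 0.3194 0.3422 0.3447] tool x [0.0443 0.0672 0.0697] tool y [0.044  0.0446] ((604.0706787109375, 334.0504455566406), (29.74034309387207, 121.53772735595703), 85.9942855834961)
tcp [0.4982 0.2778 0.1709] head -0.97
```

Run:
```python
from h import *
z=np.load("w5.npz");W=z["W"];im=z["im"]
for c in (286,290,296,304,312):
    col=W[90:240,c]; k=np.where((col[:,2]>.1)&(col[:,2]<.2))[0]
    print(c,[(int(i)+90,*(col[i]*1000).round(0).astype(int)) for i in k[::3]])
```

```text
286 []
290 []
296 [(131, np.int64(544), np.int64(339), np.int64(104)), (134, np.int64(544), np.int64(336), np.int64(106)), (137, np.int64(544), np.int64(334), np.int64(106)), (140, np.int64(543), np.int64(331), np.int64(107)), (143, np.int64(543), np.int64(328), np.int64(108)), (146, np.int64(543), np.int64(326), np.int64(108)), (149, np.int64(543), np.int64(323), np.int64(109))]
304 [(130, np.int64(552), np.int64(339), np.int64(100)), (133, np.int64(545), np.int64(339), np.int64(133)), (136, np.int64(544), np.int64(337), np.int64(138)), (139, np.int64(543), np.int64(335), np.int64(140)), (142, np.int64(543), np.int64(333), np.int64(140)), (145, np.int64(544), np.int64(331), np.int64(139)), (148, np.int64(544), np.int64(328), np.int64(140)), (151, np.int64(543), np.int64(326), np.int64(141)), (154, np.int64(543), np.int64(324), np.int64(143))]
312 [(131, np.int64(556), np.int64(339), np.int64(111)), (134, np.int64(548), np.int64(339), np.int64(144)), (137, np.int64(548), np.int64(337), np.int64(144)), (140, np.int64(548), np.int64(335), np.int64(144)), (143, np.int64(548), np.int64(333), np.int64(144)), (146, np.int64(549), np.int64(330), np.int64(143)), (149, np.int64(549), np.int64(328), np.int64(143)), (152, np.int64(549), np.int64(326), np.int64(143)), (155, np.int64(549), np.int64(323), np.int64(143))]
```

Relative offsets: the wall must go about 2 mm towards +y and 50 mm down, with its face about 38 mm from the front edges. I'll lower it, then close to a gap of about 8 mm and measure again.

Emit:
advance(
  steps=[
    [[0.002, 0, 0.015, 0, 0, 0], [0.002, 0, 0.035, 0, 0, 0], [0.002, 0, 0.047, 0, 0, 0], [0.002, 0, 0.05, 0, 0, 0], [0.002, 0.008, 0.05, 0, 0, 0], [0.002, 0.018, 0.05, 0, 0, 0], [0.002, 0.026, 0.05, 0, 0, 0], [0.002, 0.029, 0.05, 0, 0, 0], [0.002, 0.029, 0.05, 0, 0, 0], [0.002, 0.029, 0.05, 0, 0, 0], [0.002, 0.029, 0.05, 0, 0, 0]],
  ],
)

```text
time: 8.78
tcp_pos: [0.5263, 0.2798, 0.1197]
tool_rot: [0.713, 0.701, -0.0, -0.0]
wrist_force: [-0.9, 0.0, -2.6]
width: 0.0155
grip_force: 45.0
```

Create e.py:
```python
from h import *
def edges(tag):
    im,W,T,t,Rt=wallm(tag); I=im.astype(int); b,g,rr=[I[...,i] for i in range(3)]
    sel=(T[...,0]>.022)&(T[...,0]<.09)&(abs(T[...,1])<.011)&(b>rr+5)
    for lo,hi,n in((.137,.153,"merlon"),(.122,.136,"parapet")):
        q=T[sel&(W[...,2]>lo)&(W[...,2]<hi)]; w=W[sel&(W[...,2]>lo)&(W[...,2]<hi)]
        if len(q)>15: print("wall",n,len(q),"z",np.median(w[:,2]).round(4),"toolx max",np.percentile(q[:,0],[98,100]).round(4),"y",np.percentile(q[:,1],[1,50,99]).round(4),cv2.minAreaRect((q[:,:2]*1000).astype(np.float32)))
    for lo,hi,n in((.141,.148,"battl"),(.1255,.132,"low")):
        k=(W[...,2]>lo)&(W[...,2]<hi)&(T[...,0]>.03)&(T[...,0]<.075)&(T[...,1]>.0095)&(T[...,1]<.12)&(rr>b)
        q=T[k]
        if len(q)<20: continue
        out=[];inn=[]
        for a in np.arange(.01,.12,.004):
            s=q[(q[:,1]>=a)&(q[:,1]<a+.004)]
            if len(s)>5: out.append((a+.002,s[:,0].max())); inn.append((a+.002,s[:,0].min()))
        out=np.array(out);inn=np.array(inn)
        print("castle",n,len(q),"z",np.median(W[k][:,2]).round(4),"tool y min",np.percentile(q[:,1],[0,1]).round(4));print((np.c_[out,inn[:,1]]*1000).round(1).tolist())
        for l in(out,inn): print(" slope deg",np.degrees(np.polyfit(l[:,0],l[:,1],1)[0]).round(2),end="")
        print()
    print("tcp",t.round(4),"head",np.degrees(np.arctan2(Rt[1,1],Rt[0,1])).round(2)); return im
```

Run:
```python
from e import *
im=edges("w6")
cv2.imwrite("pics/w6b.png",cv2.resize(im[60:260,190:440],None,fx=3,fy=3))
```

```text
wall merlon 924 z 0.143 toolx max [0.0595 0.0596] y [-0.0071  0.0005  0.0081] ((40.84320068359375, 0.5450716018676758), (15.347539901733398, 37.61854934692383), 89.68468475341797)
wall parapet 665 z 0.1281 toolx max [0.0596 0.0597] y [-0.0069  0.0008  0.0083] ((40.835304260253906, 0.6991262435913086), (37.638877868652344, 15.444387435913086), 0.018645882606506348)
castle battl 2288 z 0.1434 tool y min [0.0163 0.0165]
[[16.0, 59.6, 43.6], [20.0, 59.6, 43.6], [24.0, 59.6, 43.4], [28.0, 59.6, 43.5], [32.0, 59.6, 43.5], [36.0, 59.6, 43.5], [40.0, 59.5, 43.7], [64.0, 59.6, 43.8], [68.0, 59.8, 43.5], [72.0, 59.9, 43.7], [76.0, 60.1, 43.6], [80.0, 60.1, 43.4], [84.0, 60.1, 43.8], [88.0, 59.4, 43.6]]
 slope deg 0.31 slope deg 0.08
castle low 2064 z 0.1284 tool y min [0.0162 0.0164]
[[16.0, 59.6, 43.8], [20.0, 59.7, 59.5], [24.0, 59.7, 59.3], [28.0, 59.7, 59.4], [32.0, 59.7, 59.4], [36.0, 59.7, 59.5], [40.0, 59.6, 58.3], [44.0, 59.6, 43.9], [48.0, 59.7, 43.9], [52.0, 59.7, 43.9], [56.0, 59.7, 43.9], [60.0, 59.9, 44.0], [64.0, 60.0, 43.9], [68.0, 59.9, 47.9], [72.0, 60.0, 59.8], [76.0, 59.9, 59.9], [80.0, 60.1, 59.9], [84.0, 60.1, 60.0], [92.0, 59.6, 58.6], [96.0, 59.6, 44.1], [100.0, 59.7, 43.9], [104.0, 59.7, 44.1], [108.0, 59.8, 44.1], [112.0, 60.0, 44.1], [116.0, 59.9, 44.0], [120.0, 59.9, 44.1]]
 slope deg 0.12 slope deg -5.18
tcp [0.5263 0.2798 0.1197] head -0.91
```

View pics/w6b.png

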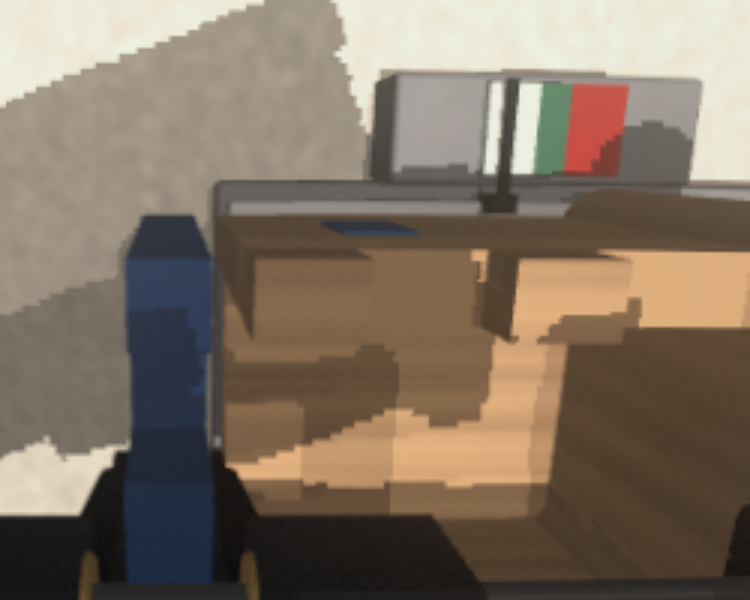

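The wall's edge (tool x 59.6 mm) matches the castle's outer face (59.6 mm). Heights agree within 0.4 mm, yaw within 0.2°, and the gap is 8 mm; the pointer stands at its rest mark. I'll press slowly, raising by 0.4 mm.

Emit:
advance(
  steps=[
    [[0, 0.002, -0.0004, 0, 0, 0], [0, 0.004, -0.0004, 0, 0, 0], [0, 0.006, -0.0004, 0, 0, 0], [0, 0.008, -0.0004, 0, 0, 0], [0, 0.01, -0.0004, 0, 0, 0], [0, 0.012, -0.0004, 0, 0, 0], [0, 0.014, -0.0004, 0, 0, 0], [0, 0.016, -0.0004, 0, 0, 0], [0, 0.018, -0.0004, 0, 0, 0], [0, 0.02, -0.0004, 0, 0, 0], [0, 0.022, -0.0004, 0, 0, 0], [0, 0.023, -0.0004, 0, 0, 0], [0, 0.023, -0.0004, 0, 0, 0], [0, 0.023, -0.0004, 0, 0, 0], [0, 0.023, -0.0004, 0, 0, 0], [0, 0.023, -0.0004, 0, 0, 0]],
  ],
)

```text
time: 10.17
tcp_pos: [0.5485, 0.2795, 0.1199]
tool_rot: [0.713, 0.701, -0.001, -0.001]
wrist_force: [-8.0, 0.2, 2.8]
width: 0.0158
grip_force: 45.0
```

Run:
```python
from e import *
im=edges("w7")
cv2.imwrite("pics/w7b.png",cv2.resize(im[60:260,190:440],None,fx=3,fy=3))
s=probe_bus.get_state(); print(s["wrist_force"],s["ft_torque"],R.from_quat(s["tool_rot"]).as_matrix().round(4))
```

```text
wall merlon 921 z 0.1432 toolx max [0.0595 0.0597] y [-0.0072  0.0007  0.008 ] ((40.88372039794922, 0.45810985565185547), (15.35861873626709, 37.7569694519043), 89.6694564819336)
wall parapet 655 z 0.1283 toolx max [0.0596 0.0597] y [-0.007   0.0007  0.0078] ((40.850563049316406, 0.6032228469848633), (15.3578519821167, 37.68581008911133), 89.93791198730469)
castle battl 2346 z 0.1434 tool y min [0.0095 0.0097]
[[12.0, 59.6, 43.5], [16.0, 59.6, 43.6], [20.0, 59.6, 43.6], [24.0, 59.6, 43.6], [28.0, 59.6, 43.6], [32.0, 57.8, 43.8], [56.0, 59.7, 43.7], [60.0, 59.7, 43.6], [64.0, 59.8, 43.5], [68.0, 59.9, 43.6], [72.0, 60.1, 43.6], [76.0, 59.8, 43.6], [80.0, 59.9, 43.7], [120.0, 59.4, 46.2]]
 slope deg 0.24 slope deg 0.82
castle low 2437 z 0.1284 tool y min [0.0098 0.0242]
[[12.0, 59.6, 59.4], [16.0, 59.5, 59.5], [20.0, 59.7, 59.4], [24.0, 59.7, 59.5], [28.0, 59.6, 59.5], [32.0, 59.5, 43.8], [36.0, 59.6, 43.8], [40.0, 59.6, 43.9], [44.0, 59.6, 43.9], [48.0, 59.6, 43.9], [52.0, 59.7, 43.9], [56.0, 59.7, 43.7], [60.0, 59.8, 45.9], [64.0, 59.9, 59.7], [68.0, 60.0, 59.7], [72.0, 60.0, 59.8], [76.0, 60.0, 59.8], [80.0, 60.1, 59.7], [84.0, 59.9, 58.7], [88.0, 60.0, 44.0], [92.0, 59.4, 44.1], [96.0, 59.5, 44.0], [100.0, 59.6, 44.1], [104.0, 59.8, 44.0], [108.0, 59.6, 44.1], [112.0, 59.6, 44.2], [116.0, 59.9, 44.2], [120.0, 60.0, 44.4]]
 slope deg 0.1 slope deg -5.39
tcp [0.5486 0.2795 0.12  ] head -0.91
[-7.52122595  0.98461715  2.5729469 ] [0.21796818 1.27022749 0.13002474] [[ 1.590e-02  9.999e-01 -2.200e-03]
 [ 9.999e-01 -1.590e-02 -4.000e-04]
 [-5.000e-04 -2.200e-03 -1.000e+00]]
```

View pics/w7b.png

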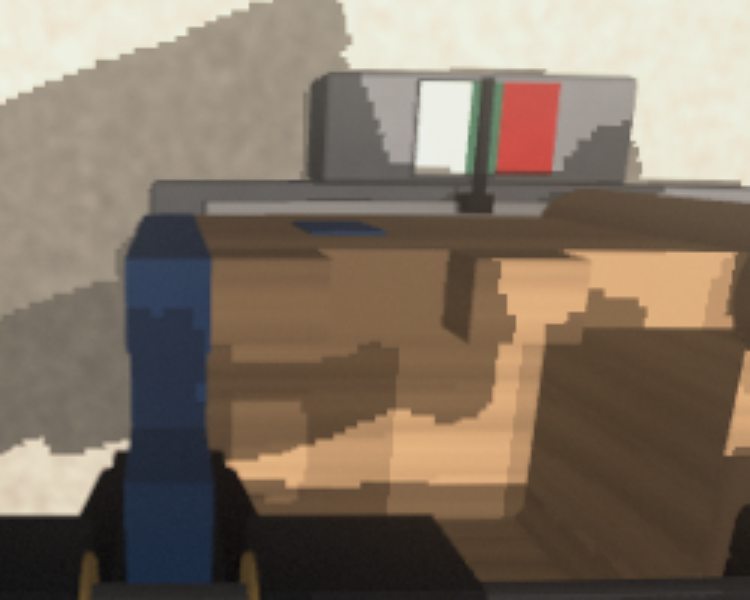

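The pointer is in the middle of the green (crop x 485, green 466–500), and the wall is flush against the edges. There is about 5 N of vertical friction load, so I'll relieve it with a slight raise and check that it stays steady.

Emit:
advance(
  steps=[
    [[0, 0, -0.0002, 0, 0, 0], [0, 0, -0.0004, 0, 0, 0], [0, 0, -0.0004, 0, 0, 0], [0, 0, -0.0004, 0, 0, 0], [0, 0, -0.0004, 0, 0, 0], [0, 0, -0.0004, 0, 0, 0]],
  ],
)

```text
time: 10.72
tcp_pos: [0.5483, 0.2795, 0.12]
tool_rot: [0.713, 0.701, -0.001, -0.001]
wrist_force: [-7.6, 2.0, -1.2]
width: 0.0157
grip_force: 45.0
```

Run:
```python
from e import *
im=edges("w8")
# pointer against the strip: classify pixels along the strip's row
row=im[60+33].astype(int)
print([(u,row[u].tolist()) for u in range(326,380,2)])
s=probe_bus.get_state(); print(s["wrist_force"],s["ft_torque"],s["tool_rot"])
im,d,W=cloud("side"); cv2.imwrite("pics/s2.png",cv2.resize(im[110:230,190:330],None,fx=5,fy=5,interpolation=cv2.INTER_CUBIC))
```

```text
wall merlon 924 z 0.1433 toolx max [0.0595 0.0597] y [-0.0072  0.0002  0.008 ] ((40.85136032104492, 0.4305582046508789), (15.395163536071777, 37.69551467895508), 89.80918884277344)
wall parapet 660 z 0.1283 toolx max [0.0596 0.0597] y [-0.007   0.0007  0.0081] ((40.9334602355957, 0.6574497222900391), (15.385807037353516, 37.59428787231445), 89.8929672241211)
castle battl 2336 z 0.1434 tool y min [0.0095 0.0097]
[[12.0, 59.7, 43.3], [16.0, 59.6, 43.4], [20.0, 59.6, 43.6], [24.0, 59.7, 43.6], [28.0, 59.6, 43.5], [32.0, 59.5, 43.7], [56.0, 59.7, 43.8], [60.0, 59.8, 43.5], [64.0, 59.8, 43.7], [68.0, 59.8, 43.7], [72.0, 60.1, 43.5], [76.0, 59.9, 43.7], [80.0, 59.9, 43.6], [120.0, 58.4, 45.8]]
 slope deg -0.24 slope deg 0.8
castle low 2454 z 0.1284 tool y min [0.0098 0.0244]
[[12.0, 59.7, 59.5], [16.0, 59.6, 59.4], [20.0, 59.6, 59.4], [24.0, 59.7, 59.6], [28.0, 59.7, 59.5], [32.0, 59.6, 44.0], [36.0, 59.6, 43.8], [40.0, 59.6, 43.9], [44.0, 59.6,
[... 489 characters left out ...]
]), (330, [184, 197, 197]), (332, [231, 239, 237]), (334, [230, 239, 237]), (336, [229, 239, 237]), (338, [230, 239, 237]), (340, [229, 239, 237]), (342, [230, 240, 238]), (344, [230, 239, 237]), (346, [225, 236, 232]), (348, [103, 131, 101]), (350, [68, 79, 76]), (352, [71, 78, 82]), (354, [88, 104, 91]), (356, [110, 140, 106]), (358, [82, 96, 186]), (360, [78, 87, 203]), (362, [78, 87, 202]), (364, [79, 87, 205]), (366, [77, 87, 203]), (368, [78, 87, 202]), (370, [75, 85, 199]), (372, [76, 84, 200]), (374, [77, 86, 201]), (376, [113, 121, 187]), (378, [154, 159, 165])]
[-8.43238668  0.64519316 -0.09684577] [0.35052592 1.25494117 0.10533147] [ 0.71269924  0.70146808 -0.00127894 -0.00083093]
```

View pics/s2.png

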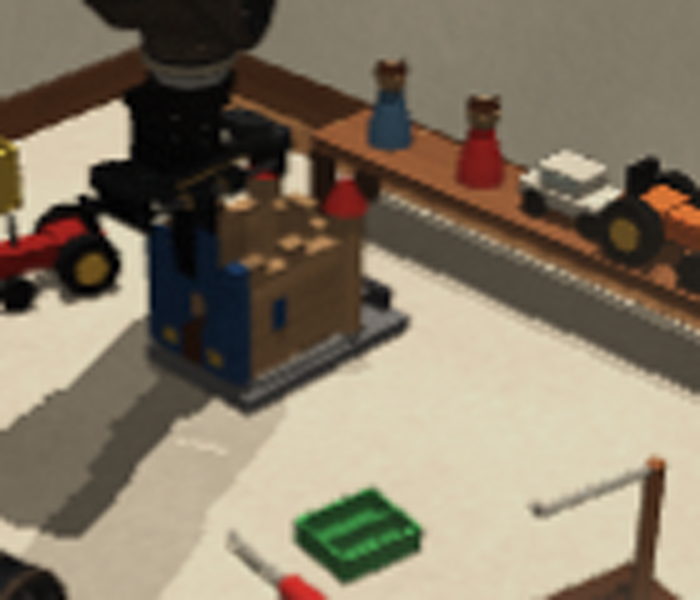

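The side view shows the blue wall upright and flush on the castle front and the stand empty. Nothing else has moved. The pointer is mid-green (column 351, green 347–357) with a steady push of about 8 N, so I'm handing in.

```bash
python3 -c "
from workcell import r, optics, probe_bus, finish_job
print(finish_job())"
```

```text
the job is handed in; nothing more can be done
None
```

The wall is off its peg and held upright and square against the castle front, edges level to within about half a millimetre, with a steady push of about 8 N and the pointer mid-green; I handed the job in at about 11 s and nothing else on the counter was touched.

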